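# Lock the weight bench's seat adjuster with its drop pin

## Task

Lock the seat adjuster of the weight bench: take the red-handled locking pin out of the wooden rack, set its tip down in the long slot of the adjuster's cover plate, and feel along the rail with it, pressing gently, until it drops into the socket hidden under its flush shutter. Push the pin down fully home, so that its collar lies flat on the cover plate, then let go of it. Leave the blue pin in the rack and do not knock over the green bottles.

Things in the scene. Friction and masses are not known exactly. Their poses are not given: they have to be found in the camera images.
- pin: Locking pin with a red handle, upright in one of the rack's two holes at first. Origin: centre of its lower end (the tip); z up along the pin. Steel shaft 12 mm thick, 30 mm long, nose tapering to 7 mm over the last 4 mm; above it the collar, then the handle: a red block from 35 to 83 mm above the tip, 38 mm along the pin's x and 24 mm along its y (grip across y). 0.14 to 0.2 kg.
- pin_collar (a point): Point on the red pin's axis at the underside of its steel collar, 30 mm above the tip. The collar is 34 mm in diameter and 5 mm thick.
- blue_pin: Another pin of the same form with a blue handle and a 19 mm shaft, too thick for the socket, in the rack's other hole. Bystander. Origin at its tip.
- rack: Fixed wooden block 70 x 170 x 40 mm, long side along its y; origin at the centre of its underside. Two upright 21 mm holes on its long axis, 42 mm either side of the centre; the pins' collars rest on its top, so their tips are 10 mm above the table. The red pin hangs loosely and lifts straight out.
- adjuster: Fixed grey steel box section with black end caps, 104 mm (x) by 316 mm (y, long) by 50 mm high; origin at the centre of its underside. Its 4 mm thick cover plate (top at 50 mm) has one slot. In the slot, 4 mm below the plate's top, lies the flat pale face of the inner rail, which stands firm. Pressing the pin on rail or plate with more than 45 N counts as damage.
- slot_center (a point): Centre of the slot at the height of the plate's top; y along the slot, z up. The slot is 22 mm wide, 110 mm long. On its long centre line, up to 40 mm either side of this point, the rail has one round socket, 15 mm wide with 1 mm chamfer, 34 mm deep. Its place differs every time and can be neither seen nor read: a flush spring shutter of the rail's colour fills it.
- shutter (a joint): How far the spring shutter in the socket is pressed down, m: 0 = flush with the rail (closed); 0.026 when the pin is fully home; stop at 0.030. It yields to 0.4 N, 0.8 N when down; the pin's own weight holds it down.
- bottle_a: Green glass bottle, 66 mm diameter, 190 mm tall, standing at the side of the work area; origin at the centre of its underside. Bystander.
- bottle_b: A second such green bottle. Bystander.
Not all that is in view belongs to the job. Of the things like the pin, leave any that is yellow; of the rest the smaller one is meant.

How it is judged (in metres and radians):
On the way, in this order (a step that is already met when the one before it is completed fails the run):
1. the red pin is lifted out of the rack (height (world z) of pin above 0.045 m and contact force between pin and rack below 0.05 N), for 0.2 s.
2. the red pin's tip is in the slot, in contact with the adjuster (contact force between pin and adjuster above 0.3 N and z of pin in the frame of slot_center below 0.001 m), for 0.05 s.
3. the red pin stands home in the socket (z of pin_collar in the frame of slot_center between -0.003 and 0.0025 m and x of pin_collar in the frame of slot_center between -0.006 and 0.006 m and value of joint shutter above 0.022 m and angle between pin's own z axis and vertical below 0.1 rad), for 0.2 s.
At the end, for the whole second after the job is handed in: The red pin stands in the socket: the shutter is pressed down more than 22 mm, the underside of the collar is within 2.5 mm of the cover plate's top, the pin is upright within 0.1 rad, within 6 mm of the slot's centre line, and at rest (all of step 3 and linear speed of pin below 0.02 m/s); the robot touches nothing.
It fails at once if the red pin is pressed on the adjuster with more than 45 N (contact force between pin and adjuster above 45 N).
It fails at once if the blue pin is taken out of the rack or moved more than 20 mm (distance of blue_pin from where it was at the start of the episode above 0.02 m).
It fails at once if a green bottle is knocked over (angle between any of bottle_a, bottle_b's own z axis and vertical above 0.6 rad).
It also fails if it takes over 64 s, if anything falls off the work surface, if the arm or the gripper's body presses on something with over 40 N, if the wrist force passes 120 N, or if a joint passes its speed limit or range.

## Robot

A 6-joint arm with a two-finger parallel gripper is mounted at the origin on the work surface. World frame = base frame: x ahead of the robot, y to its left, z up, the work surface at z = 0. Lengths are in m, angles in degrees, forces in N, time in s.
With the tool pointing down it reaches from about 0.3 to 0.75 m from the base axis. Payload 8.5 kg.
Tool frame: the origin (TCP) lies at the very end of the fingers, on their centre line; the grasp point (between the pads) lies 19 mm behind it (env.hold_point_z is the distance from the TCP to the grasp point, in m); z points along the fingers, y is the line along which they close (so a half turn about z gives the same grasp; the last joint's range is limited). The gripper opens to 85 mm and grips with 20 to 120 N. Pads are 22 mm wide; open, the fingers measure 114 mm over their backs; the gripper's body (76 mm by 85 mm) begins 54 mm behind the grasp point. The pads swing forward as they close: fully open they stand 13 mm farther back than shut.
Start: joints at [-12.336, 21.807, 74.336, -0, 83.858, -12.336], TCP at [0.55, 0, 0.231] pointing down, gripper open.
Joint ranges: [-178.18, 178.18], [-50.72, 133.34], [12.68, 142.11], [-81.47, 261.47], [9.98, 163.14], [-165.26, 165.26]. Speed limits (degrees/s): [136.94, 136.94, 180, 180, 180, 180].

## Interface

Orientations are given as a 3x3 rotation matrix whose columns are the frame's x, y, z axes.
In Python, from rig import env, optics gives the robot as it stands.
- The arm moves only by the shell command python3 -m jog 'ROWS' [OPENING] [FORCE]. ROWS is JSON, a list of rows, each an object with "linear": the shift along the tool's x, y, z in units of 40 mm (1.0 is 40 mm), a list of three; "roll": the turn about the tool's z in units of 5 degrees (1.0 is 5 degrees). A call has 1 to 12 rows; each row shifts and turns the commanded pose from where the row before left it, along the tool's axes as they then stand; what a row does not reach is not made up. A row lasts 1/12 s, in which the tool goes at most 41.7 mm and 7.16 degrees, less where a joint would pass 70% of its speed; a pose out of reach is approached as far as the arm can. A call is refused whole if a number of a shift passes 1 or a number of a turn 1, either way. A call with a gripper value outside its range is refused whole. OPENING is the opening, from -1 (shut) to 1 (fully open), set as the call begins (- or left out, the last holds). The fingers move at their own pace and stop on an object; FORCE is the grip in N (left out, the last holds). Time passes only in rows, so rows that do not move let the fingers close. It gives the time, the measured TCP pose, the force, the opening and the grip force at its end, in the units of the state.
- env.observe(): the state, without advancing time (a new reading comes with each control period).
- optics.get_image(name): name is "scene" or "side" or "wrist"; returns the picture (420x560x3 uint8, red, green, blue); there is no depth.
- optics.calibration(name): a dict with "fov_y" (degrees; the focal length in pixels is half the picture's height over the tangent of half this angle, whatever the lens; pixels are square), "cx", "cy" (the principal point, pixels), "D" ([k1, k2, p1, p2, k3] as OpenCV has them; the pictures are not rectified), "T" (4x4, takes a point from camera to world coordinates). Camera axes: x right, y down, z forward; pixel columns grow to the right and rows downward; lengths in m; the calibration is good to about 2 mm. A picture is of the moment at which its call begins: read the wrist's pose just before it. calibration takes no time and is no camera call; for the wrist camera it gives the pose at the moment of the call.
- env.close_job(): hands the job in; it is judged then, once.
The state is a dict: "time_s": time; "q": joint angles; "qvel": joint speeds; "joint_efforts": joint torques, N m; "position": TCP position; "tool_rot": TCP orientation; "ft_force": force on the tool from outside, world axes, zero at the start; "wrist_torque": the same for the moment, N m; "grip_width": finger opening in m; "gripper_force": force on a finger pad.
Only numpy, scipy, OpenCV 4.12 (cv2) and the standard library are available. Lean on these libraries where they do the work, as an engineer would, in place of code of your own. Each camera call takes 0.05 s, during which the arm holds its last target. There are 200 camera calls.

## Working session

There is one attempt and no reset: what is moved stays moved. The work goes in short steps, Python scripts to look and compute and a shell command to move; the robot and the scene stay as the last step left them, time stands still between calls to the robot, and variables do not carry over. Pictures are saved under pics/ and viewed, at most 10 in all, crops included, and the job is handed in when it is done.

```bash
mkdir -p pics; ls
cat > h.py <<'E'
import numpy as np, cv2
from rig import env, optics
def K(c):
    f=210/np.tan(np.radians(c['fov_y'])/2)
    return np.array([[f,0,c['cx']],[0,f,c['cy']],[0,0,1.]])
def ray(c,px):
    u=cv2.undistortPoints(np.array(px,float).reshape(-1,1,2),K(c),np.array(c['D'],float)).reshape(-1,2)
    T=np.array(c['T']); d=np.c_[u,np.ones(len(u))]@T[:3,:3].T
    return T[:3,3],d
def plane(c,px,z):
    o,d=ray(c,px); return o+d*((z-o[2])/d[:,2])[:,None]
def proj(c,P):
    T=np.linalg.inv(np.array(c['T'])); r,_=cv2.Rodrigues(T[:3,:3])
    return cv2.projectPoints(np.array(P,float).reshape(-1,1,3),r,T[:3,3],K(c),np.array(c['D'],float))[0].reshape(-1,2)
def snap(n,f):
    c=optics.calibration(n); im=optics.get_image(n)[:,:,::-1].copy(); cv2.imwrite('pics/'+f,im); return c,im
E
python3 - <<'E'
from h import *
print(env.hold_point_z, env.observe())
for n in ('scene','side','wrist'):
    c,im=snap(n,n+'1.png'); print(n,c['fov_y'],c['D'],np.round(c['T'],3).tolist())
a=[cv2.imread(f'pics/{n}1.png') for n in('scene','side','wrist')]
E
```

```text
pics
0.0187 {'time_s': 0.0, 'q': array([-1.23355535e+01,  2.18414512e+01,  7.43856859e+01,  7.32830757e-04,
        8.38586532e+01, -1.23360920e+01]), 'qvel': array([-0.04376827,  0.13492403,  0.03130432,  0.00653658, -0.0088968 ,
        0.04164932]), 'joint_efforts': array([-1.00240642e-03, -4.48466885e+01, -2.31285810e+01, -2.87182611e-04,
        4.73836102e-03,  1.77242771e-05]), 'position': array([5.49700092e-01, 6.87890119e-05, 2.30701976e-01]), 'tool_rot': array([[-7.77717387e-06,  9.99998934e-01, -1.46003797e-03],
       [ 9.99999945e-01,  8.26236219e-06,  3.32306386e-04],
       [ 3.32318095e-04, -1.46003530e-03, -9.99998879e-01]]), 'ft_force': array([0.30402181, 0.32644559, 0.20692231]), 'wrist_torque': array([-0.00433506,  0.00576514,  0.01939148]), 'gripper_force': 0.0, 'grip_width': 0.08569011014659918}
scene 48.75983028843143 [0.02402778 0.         0.         0.         0.        ] [[-0.008, 0.556, -0.831, 1.428], [1.0, -0.009, -0.016, -0.044], [-0.016, -0.831, -0.556, 0.651], [0.0, 0.0, 0.0, 1.0]]
side 54.437104954951764 [-0.06193512  0.          0.          0.          0.        ] [[0.816, -0.391, 0.426, 0.128], [-0.578, -0.556, 0.597, -0.623], [0.003, -0.733, -0.68, 0.729], [0.0, 0.0, 0.0, 1.0]]
wrist 71.14434583740531 [0.01145178 0.         0.         0.         0.        ] [[1.0, 0.0, -0.002, 0.55], [-0.0, -0.953, -0.304, 0.079], [-0.002, 0.304, -0.953, 0.373], [0.0, 0.0, 0.0, 1.0]]
```

View pics/scene1.png

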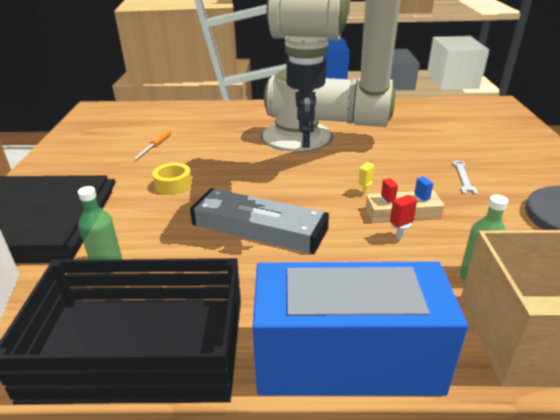

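View pics/side1.png

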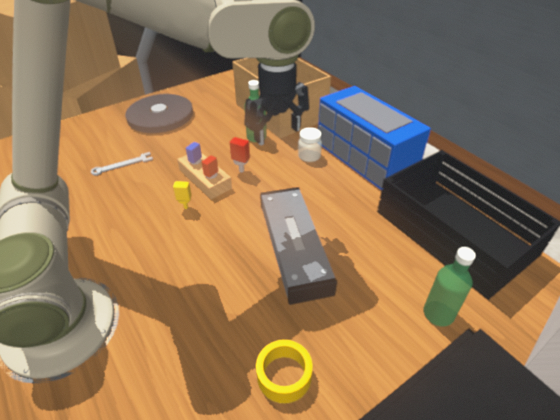

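View pics/wrist1.png

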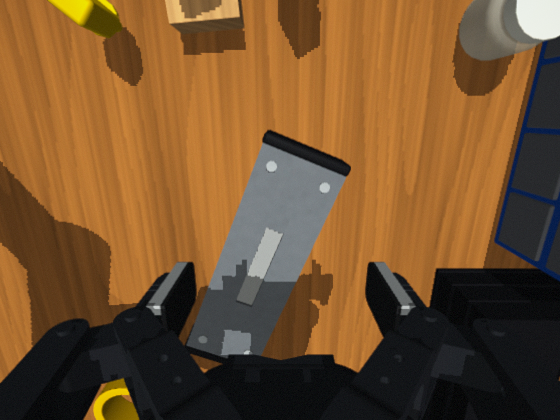

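The scene view shows the robot with the rack at (405,207). What could be taken for the red pin:
- Red pin in the rack: scene (389,190), side (210,165).
- Larger red pin standing free: scene (403,212), side (240,150).
- Blue pin in the rack: scene (424,188).
- Yellow pin: scene (366,175).

I choose the red one in the rack, which is the smaller. The wrist view shows the adjuster, with its pale slot running from about (272,232) to (246,304).

Run:
```python
from h import *
S=cv2.imread('pics/scene1.png');D=cv2.imread('pics/side1.png');W=cv2.imread('pics/wrist1.png')
cs,cd=optics.calibration('scene'),optics.calibration('side'); cw=optics.calibration('wrist')
def blobs(im,lo,hi,amin=60,lo2=None):
    h=cv2.cvtColor(im,cv2.COLOR_BGR2HSV); m=cv2.inRange(h,lo,hi)
    n,l,s,ce=cv2.connectedComponentsWithStats(m); return [(ce[i].round(1),s[i].tolist()) for i in range(1,n) if s[i][4]>amin]
for nm,im in(('S',S),('D',D)):
    h=cv2.cvtColor(im,cv2.COLOR_BGR2HSV)
    m=cv2.inRange(h,(0,200,90),(4,255,255))|cv2.inRange(h,(174,200,90),(180,255,255))
    n,l,s,ce=cv2.connectedComponentsWithStats(m)
    print(nm,[(ce[i].round(1),s[i].tolist()) for i in range(1,n) if s[i][4]>40])
    print(' blue',blobs(im,(105,120,80),(130,255,255)))
# triangulate rough
def tri(a,b):
    o1,d1=ray(cs,[a]);o2,d2=ray(cd,[b]);A=np.c_[d1[0],-d2[0]];t=np.linalg.lstsq(A,o2-o1,rcond=None)[0]
    p,q=o1+d1[0]*t[0],o2+d2[0]*t[1];return ((p+q)/2).round(4),np.linalg.norm(p-q).round(4)
print(tri((389,190),(210,165)),tri((403,212),(240,150)),tri((424,188),(194,153)))
# slot in wrist
h=cv2.cvtColor(W,cv2.COLOR_BGR2HSV); print([W[y,x].tolist() for x,y in((270,240),(255,285),(240,210),(230,290),(237,345))])
crop=cv2.resize(np.hstack([S[150:260,330:470],D[120:230,150:290]]),None,fx=2.8,fy=2.8,interpolation=cv2.INTER_CUBIC);cv2.imwrite('pics/crop1.png',crop)
```

```text
S [(array([391.4, 192.7]), [386, 185, 11, 18, 97]), (array([406.1, 212.7]), [397, 201, 19, 25, 254])]
 blue [(array([337.1,  58.8]), [324, 37, 26, 41, 843]), (array([423.4, 188. ]), [416, 177, 17, 23, 294]), (array([355.8, 340.5]), [253, 262, 215, 133, 20162])]
D [(array([240.9, 141.4]), [234, 138, 14, 7, 43])]
 blue [(array([384.5, 132.1]), [319, 86, 112, 92, 2883])]
(array([0.4724, 0.2089, 0.07  ]), np.float64(0.0001)) (array([0.5721, 0.2199, 0.0728]), np.float64(0.0011)) (array([0.4637, 0.293 , 0.067 ]), np.float64(0.0055))
[[181, 184, 178], [99, 101, 100], [134, 130, 123], [70, 68, 65], [132, 128, 122]]
```

View pics/crop1.png

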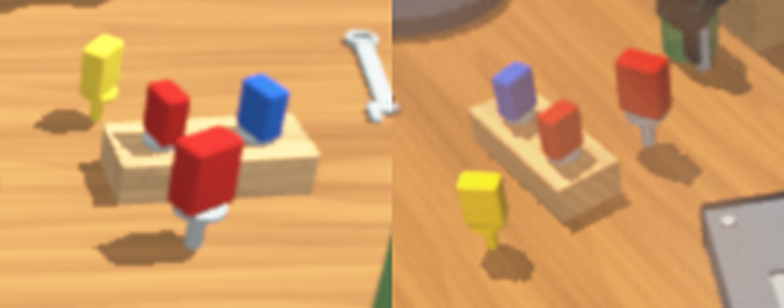

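The crop confirms it: the rack's red pin is the smaller of the two reds, and its triangulated mid-handle height of 0.070 fits the expected 0.069. I'll move the wrist camera over the rack.

```bash
python3 -m jog '[{"linear":[1,-0.35,0]},{"linear":[1,-0.35,0]},{"linear":[1,-0.35,0]},{"linear":[1,-0.35,0]},{"linear":[1,-0.35,0]},{"linear":[0,0,0]},{"linear":[0,0,0]}]' 1
python3 - <<'E'
from h import *
c,im=snap('wrist','wrist2.png'); c2,_=snap('side','side2.png')
print(proj(c,[[.4724,.2089,.093],[.572,.22,.09],[.4637,.293,.093]]).round(0))
E
```

```text
[[ 180.  -65.]
 [ 310.  -81.]
 [ 153. -223.]]invalid input
```

View pics/wrist2.png

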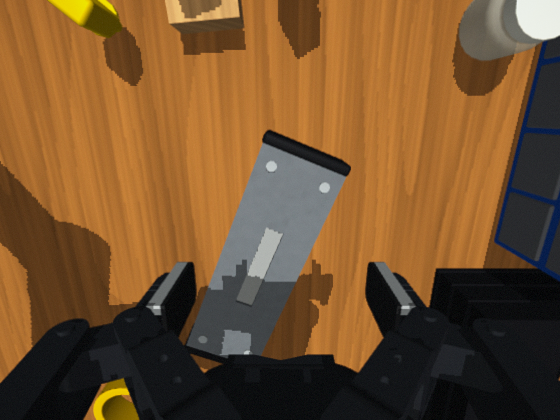

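The move was refused as "invalid input", probably because each row must include "roll". The picture shows the same view as before: adjuster slot from (272,232) to (246,304).

```bash
python3 -m jog '[{"linear":[1,-0.35,0],"roll":0},{"linear":[1,-0.35,0],"roll":0},{"linear":[1,-0.35,0],"roll":0},{"linear":[1,-0.35,0],"roll":0},{"linear":[1,-0.35,0],"roll":0},{"linear":[0,0,0],"roll":0},{"linear":[0,0,0],"roll":0}]' 1
python3 - <<'E'
from h import *
c,im=snap('wrist','wrist3.png')
h=cv2.cvtColor(im,cv2.COLOR_BGR2HSV)
m=cv2.inRange(h,(0,190,60),(4,255,255))|cv2.inRange(h,(174,190,60),(180,255,255))
n,l,s,ce=cv2.connectedComponentsWithStats(m)
print([(ce[i].round(1),s[i].tolist()) for i in range(1,n) if s[i][4]>100])
print(proj(c,[[.4724,.2089,.093],[.572,.22,.09],[.4637,.293,.093]]).round(0))
E
```

```text
time_s: 0.83
position: [0.4803, 0.1983, 0.2314]
tool_rot: [[-0.004, 1.0, 0.0], [1.0, 0.004, -0.0], [-0.0, 0.0, -1.0]]
ft_force: [0.8, -0.4, 0.2]
grip_width: 0.0854
gripper_force: 0.0
[(array([370.5, 173.4]), [342, 145, 57, 60, 2145]), (array([270.6, 182.4]), [251, 164, 40, 37, 1029])]
[[273. 187.]
 [374. 176.]
 [263.  95.]]
```

View pics/wrist3.png

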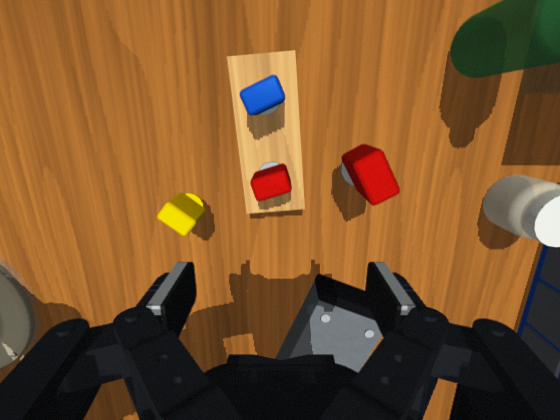

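The wrist view shows the red pin's handle at (271,182) and the blue one at (263,95) in the rack. The larger red pin stands at (370,173) and the yellow one at (182,213).

Run:
```python
from h import *
c=optics.calibration('wrist'); im=cv2.imread('pics/wrist3.png'); s=env.observe(); print(s['q'].round(1),s['position'].round(4))
h=cv2.cvtColor(im,cv2.COLOR_BGR2HSV)
m=cv2.inRange(h,(0,190,60),(4,255,255))|cv2.inRange(h,(174,190,60),(180,255,255))
sub=h[160:205,245:295,2]; mm=m[160:205,245:295]>0
print(np.histogram(sub[mm],bins=12))
thr,_=cv2.threshold(sub[mm].reshape(-1,1),0,255,cv2.THRESH_OTSU); print(thr)
top=((sub>thr)&mm).astype(np.uint8)
n,l,st,ce=cv2.connectedComponentsWithStats(top);i=1+st[1:,4].argmax(); ys,xs=np.nonzero(l==i); pts=np.c_[xs+245,ys+160].astype(float)
P=plane(c,pts,.093)[:,:2]
def rect(P):
    r=cv2.minAreaRect((P*1000).astype(np.float32)); b=cv2.boxPoints(r);e=[b[1]-b[0],b[2]-b[1]];e=max(e,key=np.linalg.norm)
    return np.round(r[0],1),np.round(r[1],1),np.degrees(np.arctan2(e[1],e[0])).round(1)
print('top',len(P),rect(P),P.mean(0))
mb=cv2.inRange(h,(105,120,60),(130,255,255));n,l,st,ce=cv2.connectedComponentsWithStats(mb);k=l[95,263];ys,xs=np.nonzero(l==k);print('blue',rect(plane(c,np.c_[xs,ys].astype(float),.093)[:,:2]))
# rack top corners (hand-read)
R=plane(c,[(228,56),(295,51),(303,210)],.04);print('rack',R.round(4)[:,:2], np.linalg.norm(np.diff(R,axis=0),axis=1))
# slot from wrist1: corners hand-check
```

```text
[ 9.2 18.8 79.1 -0.  82.2  9.1] [0.481  0.197  0.2313]
(array([  9,   7, 116,  52,  24,  25,  32,  31,  56,  62, 116, 499]), array([ 84.        ,  95.08333333, 106.16666667, 117.25      ,
       128.33333333, 139.41666667, 150.5       , 161.58333333,
       172.66666667, 183.75      , 194.83333333, 205.91666667,
       217.        ]))
163.0
top 760 (array([470.6, 209.5]), array([35.3, 21.3]), np.float32(17.5)) [0.47063433 0.20962182]
blue (array([464.4, 291.2]), array([36.5, 23.7]), np.float32(24.6))
rack [[0.427  0.332 ]
 [0.4953 0.3367]
 [0.5077 0.1667]] [0.06849644 0.17044032]
```

```bash
python3 -m jog '[{"linear":[0.3,-0.26,0],"roll":1},{"linear":[0,0,0],"roll":1},{"linear":[0,0,0],"roll":1},{"linear":[0,0,0],"roll":1},{"linear":[0,0,0],"roll":1},{"linear":[0,0,0],"roll":1},{"linear":[0,0,0],"roll":1},{"linear":[0,0,0],"roll":1},{"linear":[0,0,0],"roll":1},{"linear":[0,0,0],"roll":1},{"linear":[0,0,0],"roll":1},{"linear":[0,0,0],"roll":1}]' 1
python3 -m jog '[{"linear":[0,0,0],"roll":1},{"linear":[0,0,0],"roll":1},{"linear":[0,0,0],"roll":0.5},{"linear":[0,0,0.5],"roll":0},{"linear":[0,0,0.5],"roll":0},{"linear":[0,0,0.5],"roll":0},{"linear":[0,0,0.5],"roll":0},{"linear":[0,0,0],"roll":0},{"linear":[0,0,0],"roll":0}]'
python3 - <<'E'
from h import *
c,im=snap('wrist','wrist4.png'); cs,S=snap('side','side4.png'); cs2,S2=snap('scene','scene4.png')
s=env.observe(); p=s['position'];R=s['tool_rot']; print(s['q'].round(1),p, np.degrees(np.arctan2(R[1,1],R[0,1])))
a=im[:,:]; b=cv2.resize(S[90:240,150:350],None,fx=1.2,fy=1.2); 
cv2.imwrite('pics/v4.png',a)
h=cv2.cvtColor(im,cv2.COLOR_BGR2HSV)
m=cv2.inRange(h,(0,190,60),(4,255,255))|cv2.inRange(h,(174,190,60),(180,255,255))
n,l,st,ce=cv2.connectedComponentsWithStats(m)
print([(ce[i].round(1),st[i].tolist()) for i in range(1,n) if st[i][4]>100],proj(c,[[.4706,.2088,.093]]),proj(c,[p+R@[0,0,-.0]]))
E
```

```text
time_s: 1.88
position: [0.4716, 0.207, 0.2312]
tool_rot: [[0.869, 0.494, -0.0], [0.494, -0.869, -0.0], [-0.0, 0.0, -1.0]]
ft_force: [1.1, -0.3, 0.3]
grip_width: 0.0851
gripper_force: 0.0
time_s: 2.63
position: [0.4712, 0.2075, 0.1511]
tool_rot: [[0.954, 0.299, -0.002], [0.299, -0.954, -0.0], [-0.002, -0.0, -1.0]]
ft_force: [0.6, 0.3, 0.5]
grip_width: 0.0852
gripper_force: 0.0
[10.7 22.6 87.2 -0.  70.  83.2] [0.47168953 0.20827182 0.15263006] -72.54630286120863
[(array([310.1,  77.5]), [267, 43, 86, 69, 4395]), (array([277.9, 217.6]), [262, 188, 32, 60, 1775])] [[279.71145559 226.06446671]] [[281.01161091 264.94228118]]
```

View pics/v4.png

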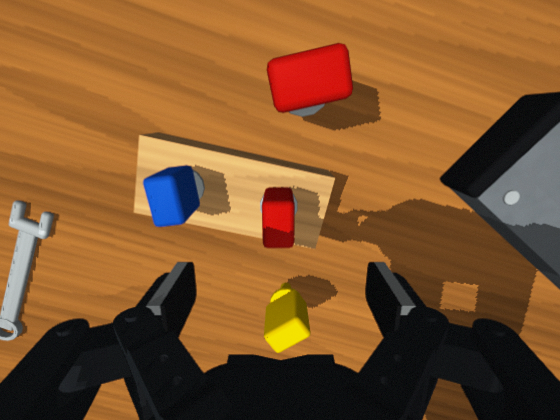

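The fingers are lined up with the red pin, whose handle is at (278,218) with its short side across the fingers. The blue handle at (172,196) and the yellow one at (287,320) are clear. I'll check the yellow pin's height and the pin axis, then descend.

Run:
```python
from h import *
c=optics.calibration('wrist'); im=cv2.imread('pics/wrist4.png')
s=env.observe(); p=s['position'];R=s['tool_rot']
h=cv2.cvtColor(im,cv2.COLOR_BGR2HSV)
m=cv2.inRange(h,(0,190,60),(4,255,255))|cv2.inRange(h,(174,190,60),(180,255,255))
print(h[185:252:3,278,2])
t=(m>0)&(h[:,:,2]>163); ys,xs=np.nonzero(t[185:252,258:298]); P=plane(c,np.c_[xs+258.,ys+185.],.093)
L=(P-p)@R; print(L.min(0)*1e3,L.max(0)*1e3,P.mean(0))
cs,cd=optics.calibration('scene'),optics.calibration('side')
o1,d1=ray(cs,[(367,169)]);o2,d2=ray(cd,[(182,185)]);A=np.c_[d1[0],-d2[0]];t=np.linalg.lstsq(A,o2-o1,rcond=None)[0];print('yellow top',o1+d1[0]*t[0],o2+d2[0]*t[1])
```

```text
[218  82  89  90  90 104 182 210 215 215 215 214 213 214 214 127 121 122
 122 122 123 152 178]
[ -5.38291077 -13.79441346  59.61878219] [17.81271871  6.8766805  59.67342792] [0.4778927  0.21344982 0.093     ]
yellow top [0.37358336 0.17125843 0.07391914] [0.37376781 0.17077279 0.07340036]
```

```bash
python3 -m jog '[{"linear":[-0.03,-0.04,0.5],"roll":0},{"linear":[0,0,0.5],"roll":0},{"linear":[0,0,0.5],"roll":0},{"linear":[0,0,0.5],"roll":0},{"linear":[0,0,0.44],"roll":0},{"linear":[0,0,0],"roll":0},{"linear":[0,0,0],"roll":0}]'
python3 -m jog '[{"linear":[0,0,0],"roll":0},{"linear":[0,0,0],"roll":0},{"linear":[0,0,0],"roll":0},{"linear":[0,0,0],"roll":0},{"linear":[0,0,0],"roll":0},{"linear":[0,0,0],"roll":0},{"linear":[0,0,0],"roll":0},{"linear":[0,0,0],"roll":0}]' -1 60
```

```text
time_s: 3.37
position: [0.4696, 0.2098, 0.0544]
tool_rot: [[0.954, 0.301, 0.0], [0.301, -0.954, 0.0], [0.0, 0.0, -1.0]]
ft_force: [0.7, 0.7, 0.7]
grip_width: 0.0854
gripper_force: 0.0
time_s: 4.03
position: [0.4694, 0.2099, 0.0543]
tool_rot: [[0.954, 0.301, 0.001], [0.301, -0.954, 0.0], [0.001, 0.0, -1.0]]
ft_force: [-0.5, 0.0, 6.1]
grip_width: 0.0235
gripper_force: 59.0
```

```bash
python3 -m jog '[{"linear":[0,0,-0.3],"roll":0},{"linear":[0,0,-0.5],"roll":0},{"linear":[0,0,-0.5],"roll":0},{"linear":[0,0,-0.5],"roll":0},{"linear":[0,0,-0.5],"roll":0},{"linear":[0,0,-0.5],"roll":0},{"linear":[0,0,0],"roll":0},{"linear":[0,0,0],"roll":0},{"linear":[0,0,0],"roll":0}]'
python3 - <<'E'
from h import *
s=env.observe();T=np.eye(4);T[:3,:3]=s['tool_rot'];T[:3,3]=s['position']
c=optics.calibration('wrist'); X=np.linalg.inv(T)@np.array(c['T'])
T0=np.eye(4);T0[:3,:3]=[[0,1,-.00146],[1,0,.00033],[.00033,-.00146,-1]];T0[:3,3]=[.5497,.00007,.2307]
c=dict(c);c['T']=T0@X
print(np.round(c['T'],3).tolist())
im=cv2.imread('pics/wrist1.png'); g=cv2.cvtColor(im,cv2.COLOR_BGR2GRAY)
# lit part and shaded part of slot
bw=((g>160)|((g>88)&(g<115))).astype(np.uint8); bw[:225]=0;bw[312:]=0;bw[:,:230]=0;bw[:,290:]=0
for y in range(226,312,6): print(y,''.join('%4d'%v for v in g[y,232:292:3]))
E
```

```text
time_s: 4.78
position: [0.4685, 0.2096, 0.1644]
tool_rot: [[0.954, 0.301, -0.002], [0.301, -0.954, -0.0], [-0.002, -0.0, -1.0]]
ft_force: [-0.0, -0.0, -1.9]
grip_width: 0.0233
gripper_force: 58.8
[[1.0, 0.0, -0.001, 0.549], [-0.0, -0.953, -0.304, 0.078], [-0.001, 0.304, -0.953, 0.373], [0.0, 0.0, 0.0, 1.0]]
226  127 129 127 128 131 128 128 129 127 126 125 128 123 125 124 125 124 128 126 129
232  130 127 130 132 130 131 129 131 127 126 129 178 180 180 179 167 119 123 130 130
238  129 127 128 127 125 127 129 128 127 128 171 179 180 181 179 178 170 127 130 125
244  128 129 131 127 126 129 126 126 125 157 180 178 179 179 180 174 126 127 128 127
250  127 129 128 127 127 128 132 128 122 181 179 181 179 178 178 126 127 128 129 130
256  127 127 129 125 127 131 126 125 178 179 180 179 180 183 116 128 131 128 129 124
262  124 126 129 123  66 126 125 181 182 177 180 180 182 108 126 123 128 128 128 126
268  126 123  73  70  68 125 181 182 180 178 179 180 112 129 127 127 128 129 126 127
274  127 121  69  70  68 119 182 182 178 180 180 134 128 124 123 125 126 126 126 128
280   66  68  67  65  87 101  99 100  99  99  90 125 127 127 129 127 126 125 128 127
286   67  68  69  73 100  99 100 100 100  91  67  66  67  67  68  67  70  67  70  66
292   69  70  72 102 101  98 102 103  97  69  67  67  70  70  66  69  67  69  69  69
298   66  67 101 100 100 100 101 101  64  65  68  68  68  67  68  67  68  66  68  63
304   70  70  69  66  52  52  85  65  68  69  69  66  68  69  68  69  69  69  65  60
310   66  71  69  69  69  68  67  67  69  67  64  67  67  69  69  66  67  66  64  61
```

Run:
```python
from h import *
s=env.observe();T=np.eye(4);T[:3,:3]=s['tool_rot'];T[:3,3]=s['position']
c=optics.calibration('wrist'); X=np.linalg.inv(T)@np.array(c['T'])
T0=np.eye(4);T0[:3,:3]=[[0,1,-.00146],[1,0,.00033],[.00033,-.00146,-1]];T0[:3,3]=[.5497,.00007,.2307]
c=dict(c);c['T']=T0@X
im=cv2.imread('pics/wrist1.png'); g=cv2.cvtColor(im,cv2.COLOR_BGR2GRAY)
bw=((g>150)|((g>85)&(g<107))).astype(np.uint8); bw[:228]=0;bw[310:]=0;bw[:,:232]=0;bw[:,290:]=0
bw=cv2.morphologyEx(bw,cv2.MORPH_OPEN,np.ones((3,3)))
n,l,st,ce=cv2.connectedComponentsWithStats(bw);i=1+st[1:,4].argmax(); ys,xs=np.nonzero(l==i); print(st[i])
P=plane(c,np.c_[xs,ys].astype(float),.048)[:,:2]*1000
r=cv2.minAreaRect(P.astype(np.float32)); m=P.mean(0); w,v=np.linalg.eigh(np.cov((P-m).T)); a=v[:,1]*np.sign(v[1,1])
print(r,m,a,np.degrees(np.arctan2(a[1],a[0])), 'pca len',np.sqrt(12*w))
p=s['position']*1000; R=s['tool_rot']; print(p,(R.T@np.r_[m-p[:2],0])/40, np.degrees(np.arctan2(R[1,1],R[0,1])))
# adjuster black cap edge etc: screws
print(plane(c,[(271,167),(324,188)],.05))
```

```text
[ 237  228   45   76 1276]
((520.9154663085938, -103.34562683105469), (107.19265747070312, 21.359472274780273), 67.94695281982422) [ 521.71667092 -101.61918952] [0.37521004 0.92693982] 67.96270459729628 pca len [ 20.90285866 106.69017963]
[468.49155868 209.64867473 164.44081308] [-1.07030553e+00  7.82175290e+00  2.73129927e-04] -72.5048011586486
[[ 0.53809342  0.02244713  0.05      ]
 [ 0.59775794 -0.00140358  0.05      ]]
```

Slot centre is about (0.521, -0.103), its axis lies at 68°, and it measures 107 x 21 mm, which fits. Next I carry the pin over the slot's near end and turn tool y along the slot.

```bash
python3 -m jog '[{"linear":[-0.05,0.7,0],"roll":0},{"linear":[-0.05,0.9,0],"roll":0},{"linear":[-0.05,0.9,0],"roll":0},{"linear":[-0.05,0.9,0],"roll":0},{"linear":[-0.05,0.9,0],"roll":0},{"linear":[-0.05,0.9,0],"roll":0},{"linear":[-0.05,0.9,0],"roll":0},{"linear":[-0.04,0.9,0],"roll":0},{"linear":[0,0,0],"roll":0.9},{"linear":[0,0,0],"roll":1},{"linear":[0,0,0],"roll":1},{"linear":[0,0,0],"roll":1}]'
python3 -m jog '[{"linear":[0,0,0.4],"roll":1},{"linear":[0,0,0.4],"roll":1},{"linear":[0,0,0],"roll":1},{"linear":[0,0,0],"roll":1},{"linear":[0,0,0],"roll":0},{"linear":[0,0,0],"roll":0},{"linear":[0,0,0],"roll":0}]'
python3 - <<'E'
from h import *
s=env.observe(); p=s['position'];R=s['tool_rot']; print(p,np.degrees(np.arctan2(R[1,1],R[0,1])))
c,W=snap('wrist','w5.png');d,D=snap('side','d5.png');e,S=snap('scene','s5.png')
print('tip px',[proj(k,[p+R@[0,0,.0443]]).round(1).tolist() for k in(c,d,e)])
o=np.array([.521,-.1028,.05]);a=np.array([.375,.927,0])
for k in(d,e): print(proj(k,[o,o+a*.055,o-a*.055]).round(1).tolist())
k=lambda im,x,y:cv2.resize(im[y:y+150,x:x+130],None,fx=3,fy=3,interpolation=cv2.INTER_CUBIC)
cv2.imwrite('pics/v5.png',np.hstack([k(D,240,160),k(S,200,140)]))
E
```

```text
time_s: 5.78
position: [0.5378, -0.0621, 0.1638]
tool_rot: [[0.999, -0.04, -0.003], [-0.04, -0.999, 0.001], [-0.003, -0.001, -1.0]]
ft_force: [0.2, 0.1, -2.5]
grip_width: 0.0237
gripper_force: 59.4
time_s: 6.37
position: [0.5382, -0.0618, 0.1331]
tool_rot: [[0.928, -0.372, -0.001], [-0.372, -0.928, 0.0], [-0.001, 0.0, -1.0]]
ft_force: [0.1, -0.1, -0.5]
grip_width: 0.0226
gripper_force: 59.4
[ 0.53821893 -0.06184559  0.13307613] -111.85831538386917
tip px [[[281.5, 232.5]], [[288.9, 206.2]], [[275.8, 199.1]]]
[[293.1, 231.4], [287.5, 215.2], [299.2, 248.9]]
[[258.7, 209.3], [280.4, 214.1], [237.7, 204.8]]
```

View pics/v5.png

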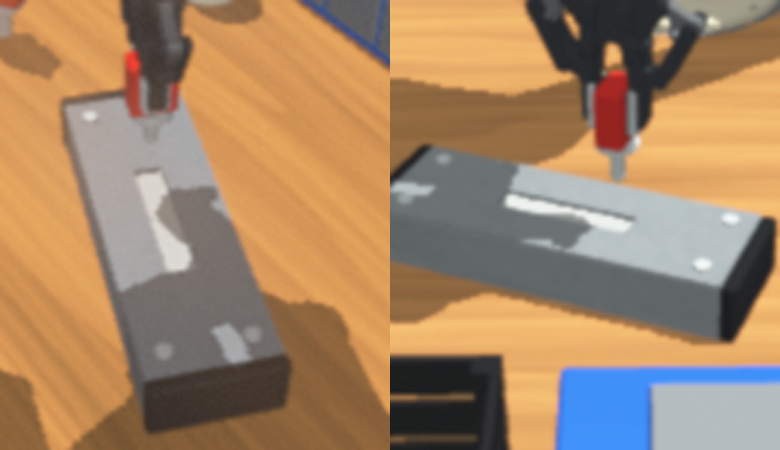

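View pics/w5.png

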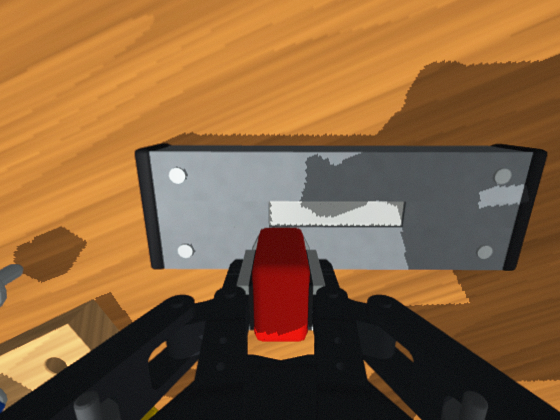

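The tip shows at side (290,207) and scene (276,199), and both match the prediction. In the wrist view the slot runs from x=269 to x=404 at about row 214. I'll re-measure it from here.

Run:
```python
from h import *
s=env.observe(); p=s['position'];R=s['tool_rot']; c=optics.calibration('wrist')
g=cv2.cvtColor(cv2.imread('pics/w5.png'),cv2.COLOR_BGR2GRAY)
for x in (300,330,360,385): print(x,g[194:236:2,x])
print(g[222,258:284:2],g[208,396:412:2])
# top/bottom edges from subpixel: lit rail vs plate along columns
```

```text
300 [161 158 153 101 223 176 211 219 217 217 217 216 216 216 221 190  78 143
  57  36  33]
330 [ 83  83  85  86 124 115 120 122 122 120 127 205 215 212 215 223  75 151
 157 156 155]
360 [ 87  86  86  84 125 123 131 213 214 215 213 213 213 214 215 223  78 153
 148 150 150]
385 [ 86  84  83  81 192 213 214 213 215 213 216 214 214 214 216 211  73 149
 153 152 153]
[155 154 154 154 154 131 189 224 223 225 223 222 224] [213 136 124 117  46  86  87  87]
```

Run:
```python
from h import *
s=env.observe(); p=s['position'];R=s['tool_rot']; c=optics.calibration('wrist')
Q=plane(c,[(268.8,214),(405,214),(330,201),(330,227.4),(385,201.3),(385,227.4),(300,201),(300,227)],.05)
L=(Q-p)@R*1e3; print(L.round(1)); m=(Q[2:4].mean(0)+Q[4:6].mean(0))/2; print(m)
```

```text
[[  0.  -10.2  83.6]
 [ -0.  100.4  83.6]
 [ 11.   39.   83.6]
 [-11.7  40.2  83.6]
 [ 10.7  83.1  83.6]
 [-11.7  85.5  83.6]
 [ 11.   15.   83.6]
 [-11.3  15.4  83.6]]
[ 0.51485258 -0.11921803  0.05      ]
```

```bash
python3 -m jog '[{"linear":[0,0,0.4],"roll":0},{"linear":[0,0,0.3],"roll":0},{"linear":[0,0,0.2],"roll":0},{"linear":[0,0,0.08],"roll":0},{"linear":[0,0,0],"roll":0},{"linear":[0,0,0],"roll":0},{"linear":[0,0,0],"roll":0}]'
python3 -m jog '[{"linear":[0,0,0.025],"roll":0},{"linear":[0,0,0.025],"roll":0},{"linear":[0,0,0],"roll":0},{"linear":[0,0,0],"roll":0}]'
```

```text
time_s: 7.1
position: [0.5388, -0.0621, 0.0952]
tool_rot: [[0.927, -0.374, 0.001], [-0.374, -0.927, -0.0], [0.001, -0.0, -1.0]]
ft_force: [0.2, 0.2, -0.7]
grip_width: 0.0235
gripper_force: 59.5
time_s: 7.43
position: [0.5385, -0.0619, 0.0926]
tool_rot: [[0.927, -0.375, 0.0], [-0.375, -0.927, -0.0], [0.0, -0.0, -1.0]]
ft_force: [-0.0, -0.0, -2.0]
grip_width: 0.0232
gripper_force: 59.5
```

```bash
python3 -m jog '[{"linear":[0,0,0.03],"roll":0},{"linear":[0,0,0.01],"roll":0},{"linear":[0,0,0],"roll":0},{"linear":[0,0,0],"roll":0}]' | egrep 'time|pos|ft_'
python3 -m jog '[{"linear":[0,0,0.0125],"roll":0},{"linear":[0,0,0],"roll":0},{"linear":[0,0,0],"roll":0}]'| egrep 'time|pos|ft_'
```

```text
time_s: 7.77
position: [0.5384, -0.0619, 0.0909]
ft_force: [0.2, 0.7, -1.3]
time_s: 8.02
position: [0.5384, -0.0619, 0.0904]
ft_force: [-0.3, -0.5, -2.2]
```

```bash
python3 -m jog '[{"linear":[0,0,0.0125],"roll":0},{"linear":[0,0,0],"roll":0},{"linear":[0,0,0],"roll":0}]'| egrep 'time|pos|ft_'
python3 -m jog '[{"linear":[0,0,0.0075],"roll":0},{"linear":[0,0,0],"roll":0},{"linear":[0,0,0],"roll":0}]'| egrep 'time|pos|ft_'
```

```text
time_s: 8.27
position: [0.5385, -0.0619, 0.0902]
ft_force: [-1.0, 0.5, 3.5]
time_s: 8.52
position: [0.5386, -0.062, 0.0902]
ft_force: [-1.5, 0.3, 5.5]
```

Contact is at TCP z 0.0902, as expected. Now I feel along the slot in 3 mm steps, with a check between steps that stops the chain when the support force falls away.

```bash
cat > chk.py <<'E'
from rig import env
import sys
s=env.observe(); p=s['position']; f=s['ft_force']
print(p.round(4),f.round(1),round(s['grip_width'],4))
sys.exit(0 if 1.5<f[2]<20 and p[2]>.0896 else 1)
E
python3 -m jog '[{"linear":[0,0.05,0.0075],"roll":0},{"linear":[0,0,0],"roll":0}]'>/dev/null; python3 chk.py &&
python3 -m jog '[{"linear":[0,0.075,0],"roll":0},{"linear":[0,0,0],"roll":0}]'>/dev/null && python3 chk.py &&
python3 -m jog '[{"linear":[0,0.075,0],"roll":0},{"linear":[0,0,0],"roll":0}]'>/dev/null && python3 chk.py &&
python3 -m jog '[{"linear":[0,0.075,0],"roll":0},{"linear":[0,0,0],"roll":0}]'>/dev/null && python3 chk.py &&
python3 -m jog '[{"linear":[0,0.075,0],"roll":0},{"linear":[0,0,0],"roll":0}]'>/dev/null && python3 chk.py
```

```text
[ 0.5383 -0.0635  0.0902] [-0.7  4.   7. ] 0.0234
[ 0.5373 -0.0664  0.0902] [0.8 2.8 6.1] 0.0237
[ 0.5362 -0.0693  0.0902] [1.9 1.7 6.2] 0.0235
[ 0.5351 -0.0721  0.0902] [0.6 2.  5.3] 0.0232
[ 0.534  -0.0749  0.0902] [0.8 2.4 6.5] 0.0235
```

```bash
python3 -m jog '[{"linear":[0,0.075,0],"roll":0},{"linear":[0,0,0],"roll":0}]'>/dev/null && python3 chk.py &&
python3 -m jog '[{"linear":[0,0.075,0],"roll":0},{"linear":[0,0,0],"roll":0}]'>/dev/null && python3 chk.py &&
python3 -m jog '[{"linear":[0,0.075,0],"roll":0},{"linear":[0,0,0],"roll":0}]'>/dev/null && python3 chk.py &&
python3 -m jog '[{"linear":[0,0.075,0],"roll":0},{"linear":[0,0,0],"roll":0}]'>/dev/null && python3 chk.py &&
python3 -m jog '[{"linear":[0,0.075,0],"roll":0},{"linear":[0,0,0],"roll":0}]'>/dev/null && python3 chk.py &&
python3 -m jog '[{"linear":[0,0.075,0],"roll":0},{"linear":[0,0,0],"roll":0}]'>/dev/null && python3 chk.py &&
python3 -m jog '[{"linear":[0,0.075,0],"roll":0},{"linear":[0,0,0],"roll":0}]'>/dev/null && python3 chk.py &&
python3 -m jog '[{"linear":[0,0.075,0],"roll":0},{"linear":[0,0,0],"roll":0}]'>/dev/null && python3 chk.py
```

```text
[ 0.5329 -0.0777  0.0902] [0.8 1.3 6.5] 0.0235
[ 0.5318 -0.0805  0.0902] [-0.   2.   6.6] 0.0235
[ 0.5307 -0.0833  0.0902] [0.3 1.8 6.9] 0.0233
[ 0.5295 -0.0861  0.0902] [0.8 1.1 7.2] 0.0234
[ 0.5284 -0.0889  0.0901] [1.3 2.2 6.1] 0.0234
[ 0.527  -0.0919  0.0898] [-0.1 -1.2  4.1] 0.0229
[ 0.525  -0.0947  0.089 ] [ 0.2 -0.  -1.7] 0.0233
```

It dropped at y≈-0.0947. I'll move about 2 mm further to centre it, then press down slowly.

```bash
python3 -m jog '[{"linear":[0,0.045,0],"roll":0},{"linear":[0,0,0.025],"roll":0},{"linear":[0,0,0.025],"roll":0},{"linear":[0,0,0],"roll":0},{"linear":[0,0,0],"roll":0}]'| egrep 'time|pos|ft_'
```

```text
time_s: 10.93
position: [0.5245, -0.096, 0.0871]
ft_force: [-0.2, -1.1, -2.2]
```

```bash
python3 -m jog '[{"linear":[0,0,0.025],"roll":0},{"linear":[0,0,0.025],"roll":0},{"linear":[0,0,0],"roll":0}]'| egrep 'time|pos|ft_'
python3 -m jog '[{"linear":[0,0,0.025],"roll":0},{"linear":[0,0,0],"roll":0},{"linear":[0,0,0],"roll":0}]'| egrep 'time|pos|ft_'
```

```text
time_s: 11.18
position: [0.5246, -0.096, 0.0851]
ft_force: [0.1, -0.6, -0.4]
time_s: 11.43
position: [0.5247, -0.096, 0.0843]
ft_force: [-0.3, -0.0, -0.2]
```

```bash
cat > c2.py <<'E'
from rig import env
import sys
s=env.observe(); f=s['ft_force']; print(s['position'].round(4),f.round(1)); sys.exit(0 if f[2]<8 and abs(f[:2]).max()<12 else 1)
E
python3 -m jog '[{"linear":[0,0,0.05],"roll":0},{"linear":[0,0,0.05],"roll":0},{"linear":[0,0,0],"roll":0}]'>/dev/null; python3 c2.py &&
python3 -m jog '[{"linear":[0,0,0.05],"roll":0},{"linear":[0,0,0.05],"roll":0},{"linear":[0,0,0],"roll":0}]'>/dev/null && python3 c2.py &&
python3 -m jog '[{"linear":[0,0,0.05],"roll":0},{"linear":[0,0,0.05],"roll":0},{"linear":[0,0,0],"roll":0}]'>/dev/null && python3 c2.py &&
python3 -m jog '[{"linear":[0,0,0.05],"roll":0},{"linear":[0,0,0.05],"roll":0},{"linear":[0,0,0],"roll":0},{"linear":[0,0,0],"roll":0}]'>/dev/null && python3 c2.py
```

```text
[ 0.5245 -0.096   0.0799] [-0.1 -0.2 -0.8]
[ 0.5245 -0.096   0.0759] [ 0.6  0.6 -1.3]
[ 0.5246 -0.096   0.0719] [ 0.4  0.3 -0.7]
[ 0.5246 -0.096   0.0682] [ 0.4 -0.4 -0.6]
```

Now 4 mm to go, to z 0.0643.

```bash
python3 -m jog '[{"linear":[0,0,0.04],"roll":0},{"linear":[0,0,0.03],"roll":0},{"linear":[0,0,0],"roll":0}]'>/dev/null; python3 c2.py &&
python3 -m jog '[{"linear":[0,0,0.02],"roll":0},{"linear":[0,0,0],"roll":0},{"linear":[0,0,0],"roll":0}]'>/dev/null && python3 c2.py &&
python3 -m jog '[{"linear":[0,0,0.015],"roll":0},{"linear":[0,0,0],"roll":0},{"linear":[0,0,0],"roll":0}]'>/dev/null && python3 c2.py &&
python3 -m jog '[{"linear":[0,0,0.01],"roll":0},{"linear":[0,0,0],"roll":0},{"linear":[0,0,0],"roll":0}]'>/dev/null && python3 c2.py
```

```text
[ 0.5246 -0.096   0.0653] [ 0.6 -0.3 -0.3]
[ 0.5247 -0.096   0.0647] [-1.  -0.1 -0.6]
[ 0.5247 -0.0961  0.0643] [-1.3 -0.2  1.8]
[ 0.5247 -0.0961  0.0643] [-1.2  1.2  6.5]
```

It's seated on the plate with about 8 N. Now I release and retreat.

```bash
python3 -m jog '[{"linear":[0,0,0],"roll":0},{"linear":[0,0,0],"roll":0},{"linear":[0,0,0],"roll":0},{"linear":[0,0,0],"roll":0},{"linear":[0,0,0],"roll":0},{"linear":[0,0,0],"roll":0},{"linear":[0,0,0],"roll":0},{"linear":[0,0,0],"roll":0},{"linear":[0,0,0],"roll":0}]' 1 | egrep 'time|pos|ft_|grip'
python3 -m jog '[{"linear":[0,0,-0.2],"roll":0},{"linear":[0,0,-0.5],"roll":0},{"linear":[0,0,-0.7],"roll":0},{"linear":[0,0,-0.7],"roll":0},{"linear":[0,0,-0.7],"roll":0},{"linear":[0,0,-0.5],"roll":0},{"linear":[0,0,0],"roll":0},{"linear":[0,0,0],"roll":0}]' | egrep 'time|pos|ft_|grip'
python3 - <<'E'
from h import *
d,D=snap('side','d6.png');e,S=snap('scene','s6.png')
k=lambda im,x,y:cv2.resize(im[y:y+150,x:x+130],None,fx=3,fy=3,interpolation=cv2.INTER_CUBIC)
cv2.imwrite('pics/v6.png',np.hstack([k(D,240,160),k(S,200,140)]))
E
```

```text
time_s: 14.27
position: [0.5247, -0.0961, 0.0637]
ft_force: [0.1, -0.2, 0.5]
grip_width: 0.0854
gripper_force: 0.0
time_s: 14.93
position: [0.5249, -0.0961, 0.197]
ft_force: [-0.7, -0.3, -1.1]
grip_width: 0.0852
gripper_force: 0.0
```

View pics/v6.png

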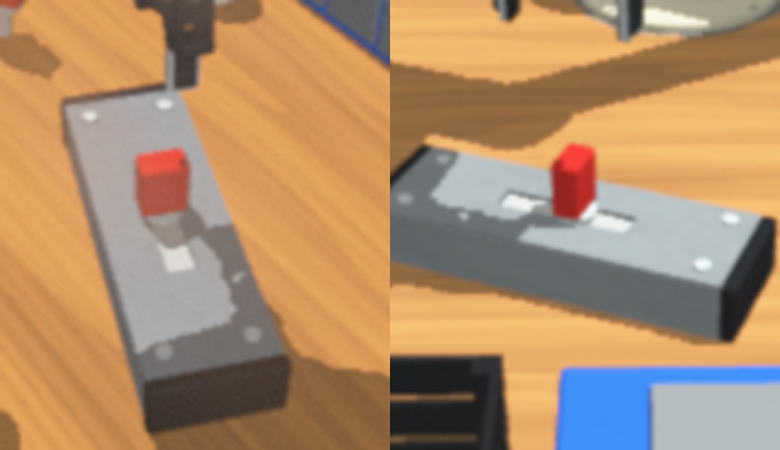

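The red pin stands upright with its collar flat on the plate (scene crop (573,185), side crop (162,185)), and the gripper is clear of it.

```bash
python3 -c "
from rig import env; print(env.close_job())"
```

```text
the job is handed in; nothing more can be done
None
```

The red pin is fully home in the hidden socket with its collar flat on the cover plate, the gripper has let go and is clear, and the job was handed in at about 15 s; no verdict came back.

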